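# Clip the check weight onto the force gauge's snap hook

### The arm

A 6-joint arm with a two-finger parallel gripper is mounted at the origin on the work surface. World frame = base frame: x ahead of the robot, y to its left, z up, the work surface at z = 0. Lengths are in m, angles in rad, forces in N, time in s.
With the tool pointing down it reaches from about 0.3 to 0.775 m from the base axis. Payload 14.6 kg.
Tool frame: the origin (TCP) lies on the mounting face of the last link; the fingertips stand 173 mm ahead of it and the grasp point (between the pads) lies 155 mm ahead of it (arm.hold_point_z is the distance from the TCP to the grasp point, in m); x points along the fingers, z is the direction in which the jaws open and shut, and the axes are right-handed (so a half turn about x gives the same grasp; the last joint's range is limited). The gripper opens to 85 mm and grips with 20 to 120 N. Pads are 22 mm wide; open, the fingers measure 114 mm over their backs; the gripper's body (76 mm by 85 mm) begins 54 mm behind the grasp point. The pads swing forward as they close: fully open they stand 13 mm farther back than shut.
Start: joints at [-1.257, 0.3, 1.521, -0, 1.321, -0.067], TCP at [0.204, -0.511, 0.405] pointing down, gripper open.
Joint ranges: [-3.03, 3.03], [-0.79, 2.21], [0.23, 2.52], [-1.04, 4.18], [0, 3.07], [-2.55, 2.55]. Speed limits (rad/s): [2.22, 2.22, 2.57, 3.14, 3.14, 3.14].

### API

Orientations are given as [roll, pitch, yaw] about the fixed x, y, z axes, in that order (R = Rz(yaw) Ry(pitch) Rx(roll)).
In Python, from plant import arm, cams, workorder gives the robot as it stands.
- The arm moves only by the shell command python3 -m handwheel 'ROWS' [FORCE]. ROWS is JSON, a list of rows, each a list of 5 numbers: the opening, from 0 (shut) to 1 (fully open), then the shift along the tool's x, y, z in mm, then the turn about the tool's x in rad. A call has exactly 8 rows; each row is the pose to reach, as a shift and turn from the pose measured when the call began, along the tool's axes at that moment; what a row does not reach only later rows make up. A row lasts 1/12 s, in which the tool goes at most 41.7 mm and 7.16 degrees, less where a joint would pass 70% of its speed; a pose out of reach is approached as far as the arm can. A call with a gripper value outside its range is refused whole. The fingers move at their own pace and stop on an object; FORCE is the grip in N (left out, the last holds). Time passes only in rows, so rows that repeat a pose let the fingers close, or fill a call up. It gives the time, the measured TCP pose, the force and the opening at its end, in the units of the state.
- arm.get_state(): the state, without advancing time (a new reading comes with each control period).
- cams.snapshot(name): name is "side" or "top" or "wrist"; returns a dict with "img" (420x560x3 uint8, red, green, blue), "depth" (420x560 float32, m along the optical axis (not along the pixel's ray), 0 where there is no reading), "fx", "fy", "cx", "cy" (pixels), "k1" (the pictures are not rectified: a ray, as slopes to the right and down, at radius r is drawn at 1 + k1 r^2 times it, then the intrinsics apply), "world_from_camera" (4x4, takes a point from camera to world coordinates); the wrist camera has in their place "hand_eye" (4x4, takes a point from camera to tool coordinates, whose origin is the TCP and whose axes are the tool frame's). Camera axes: x right, y down, z forward; pixel columns grow to the right and rows downward; lengths in m; the calibration is good to about 2 mm. A picture is of the moment at which its call begins: read the wrist's pose just before it.
- workorder.close_job(): hands the job in, once; it reports no verdict.
The state is a dict: "time_s": time; "joint_positions": joint angles; "qvel": joint speeds; "tau": joint torques, N m; "ee_pos": TCP position; "tool_rot": TCP orientation; "ft_force": force on the tool from outside, world axes, zero at the start; "moment": the same for the moment, N m; "gripper_width": opening from 0.0 (shut) to 1.0 (fully open).
Only numpy, scipy, OpenCV 4.12 (cv2) and the standard library are available. Lean on these libraries where they do the work, as an engineer would, in place of code of your own. Each camera call takes 0.05 s, during which the arm holds its last target.

### The job

Hang the brass check weight on the snap hook of the blue force gauge: push the crossbar of its ring in past the sprung orange gate, lower it until it rests in the bottom of the hook with the gate snapped shut above it, and only then let go (do not drop it), leaving it hanging still. The hook's height on its rail is not known exactly, so feel for it. The gauge overloads at 15 N, so never press on it harder than that, and leave the other weights and the things around them where they are.

Things in the scene. Friction and masses are not known exactly. Their poses are not given: they have to be found in the camera images.
- brass_weight: Brass (yellow) check weight, one rigid piece, 0.25 to 0.45 kg, standing upright on the 4 mm thick black mat. Foot: disc of diameter 50, height 20. On it a rectangular ring in the body's y-z plane: two flat upright sides (6 thick in y, 14 wide in x, 38 apart inside) and a round crossbar; the opening between foot and crossbar is 46 high. Origin: centre of the underside, z up; a half turn looks the same
- brass_weight_bar (a point): Middle of the brass weight's crossbar (diameter 7, along y), 69.5 above the underside; axes as the weight's
- brass_weight_ears (a point): Grip point midway between the two ears: the ring's flat sides run on above the crossbar to 99.5 above the underside, outer faces at y = -25 and +25, nothing between them there. This point is 88 above the underside. Grip from above across the outer faces
- gauge: Force gauge fixed to the table: dark base 150 x 100 x 14, aluminium column, blue head, top 254 above the table. On its front (-x), on a short black rail, is clamped a steel snap hook of flat bar 8 thick, 12 wide (y -6 to 6): a letter C in the gauge's x-z plane, mouth to -x, closed by an orange gate. The hook's height on the rail differs each time by up to 8 either way and is not measured. Origin: on the table, under the column
- gauge_mark (a point): Point of the fixed head, 205 above the table and 60 to -x of the gauge's origin; axes as the gauge's. The seat (the crossbar's axis when resting at the lowest point of the hook's bowl, a shallow V) lies at its x and y, but up to 8 above or below it: find it by touch or sight. From the seat: bowl's underside 11.5 below, rear upright's face 20 to +x, top of the hook's top arm 56.5 above
- gate (a joint): Angle of the orange gate, 6 thick, 10 wide. 0 = shut, no outward swing; pressed inward (+x) up to 0.95 rad. Spring 0.06 N m + 0.15 N m per rad. From the seat: hinge 11 to -x, 46.5 up; lower end 7.5 up, just behind the hook's nose (8 thick, centre 18 to -x, top 14.5 up). A crossbar pushed in level 21 up to x = 0 opens it 0.6 to 0.7 with 5 to 7 N; lowered there it slips under at 5 up and the gate snaps shut
- steel_weight: Silver-grey check weight of exactly the same shape and size as the brass one; a bystander, leave it standing where it is. Origin: centre of its underside
- black_weight: Dark steel check weight of exactly the same shape and size as the brass one; a bystander, leave it standing where it is. Origin: centre of its underside
- gauge_block: Brass block 55 x 35 x 12, bystander. Origin: centre of its underside
- loupe: Black eyepiece loupe, diameter 42, height 36, bystander. Origin: centre of its underside
- ring_gauge: Steel ring gauge, outer diameter 56, bore 26, height 16, bystander. Origin: centre of its underside
- jar: Amber glass jar with white cap, diameter 48, height 55, bystander. Origin: centre of its underside
- screwdriver: Screwdriver 160 long, lying on the table, bystander
Not all that is in view belongs to the job. There is more than one size of the brass_weight; the one meant has the size given above.

How it is judged:
By the outcome, as a careful person would: the job done as asked, in the order asked, and still so for the second after the job is handed in, with the robot touching nothing.
It also fails if it takes over 54 s, if anything falls off the work surface, if the arm or the gripper's body presses on something with over 40 N, if the wrist force passes 120 N, or if a joint passes its speed limit or range.

## Working session

There is one attempt and no reset: what is moved stays moved. The work goes in short steps, Python scripts to look and compute and a shell command to move; the robot and the scene stay as the last step left them, time stands still between calls to the robot, and variables do not carry over. Pictures are saved under pics/ and viewed, and the job is handed in when it is done.

```bash
ls; mkdir -p pics; cat > h.py <<'E'
import numpy as np, cv2, json
from plant import arm, cams, workorder
def snap(name, fn):
    st=arm.get_state(); s=cams.snapshot(name); cv2.imwrite('pics/'+fn+'.png', s['img'][:,:,::-1])
    if name=='wrist':
        T=np.eye(4); T[:3,:3]=R(st); T[:3,3]=st['ee_pos']; s['world_from_camera']=T@s['hand_eye']
    np.savez('pics/'+fn+'.npz', **{k:v for k,v in s.items()})
    return s
def R(st):
    from scipy.spatial.transform import Rotation as Ro
    r=np.array(st['tool_rot'])
    return r if r.shape==(3,3) else Ro.from_euler('xyz',r).as_matrix()
def load(fn): return dict(np.load('pics/'+fn+'.npz'))
def und(s,px):
    K=np.array([[s['fx'],0,s['cx']],[0,s['fy'],s['cy']],[0,0,1.]],float)
    return cv2.undistortPoints(np.array(px,float).reshape(-1,1,2),K,np.array([float(s['k1']),0,0,0])).reshape(-1,2)
def ray(s,px):
    u=und(s,px); d=np.c_[u,np.ones(len(u))]; T=s['world_from_camera']
    return T[:3,3], d@T[:3,:3].T
def onplane(s,px,z):
    o,d=ray(s,px); return o+d*((z-o[2])/d[:,2])[:,None]
def pts(s,px):
    o,d=ray(s,px); px=np.array(px).reshape(-1,2).astype(int); return o+d*s['depth'][px[:,1],px[:,0]][:,None]
def cloud(s):
    H,W=s['depth'].shape; g=np.stack(np.meshgrid(np.arange(W),np.arange(H)),-1).reshape(-1,2)
    return pts(s,g).reshape(H,W,3)
E
python3 - <<'E'
from h import *
st=arm.get_state(); print(st); print(R(st).round(3))
for n in ['side','top','wrist']:
    s=snap(n,n+'0'); print(n,s['fx'],s['k1'],s['world_from_camera'].round(3).tolist())
E
```

```text
pics
{'time_s': 0.0, 'joint_positions': array([-1.25662174e+00,  3.00456159e-01,  1.52157683e+00,  3.51505849e-06,
        1.32066884e+00, -6.66370858e-02]), 'qvel': array([ 0.00069362,  0.00088488, -0.0002551 ,  0.00043865,  0.00071869,
        0.00141796]), 'tau': array([ 1.13489266e-03, -5.43498480e+01, -3.61788511e+01,  3.16611420e-05,
        4.02133592e-03, -1.41029102e-05]), 'ee_pos': array([ 0.20438935, -0.51057767,  0.40413119]), 'tool_rot': array([3.07188599, 1.56968715, 1.88190046]), 'ft_force': array([ 0.4189883 , -0.19178094, -0.1427252 ]), 'moment': array([ 0.01805286, -0.06176795,  0.00014703]), 'gripper_width': 1.0026583261884334}
[[-0.     0.928  0.372]
 [ 0.001  0.372 -0.928]
 [-1.     0.    -0.001]]
side 380.32296853030084 -0.02042889086759511 [[-0.988, -0.061, 0.139, 0.429], [-0.151, 0.498, -0.854, 0.79], [-0.017, -0.865, -0.502, 0.663], [0.0, 0.0, 0.0, 1.0]]
top 427.95262590824586 -0.09967894094694907 [[0.029, -0.998, 0.058, 0.495], [-1.0, -0.029, 0.009, -0.05], [-0.008, -0.058, -0.998, 1.303], [0.0, 0.0, 0.0, 1.0]]
wrist 345.8937012873211 -0.0565349965169175 [[0.37, -0.889, -0.27, 0.272], [-0.929, -0.355, -0.107, -0.483], [-0.001, 0.29, -0.957, 0.374], [0.0, 0.0, 0.0, 1.0]]
```

View pics/side0.png

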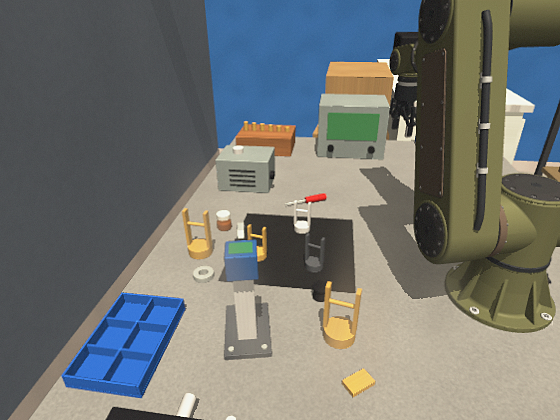

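View pics/top0.png

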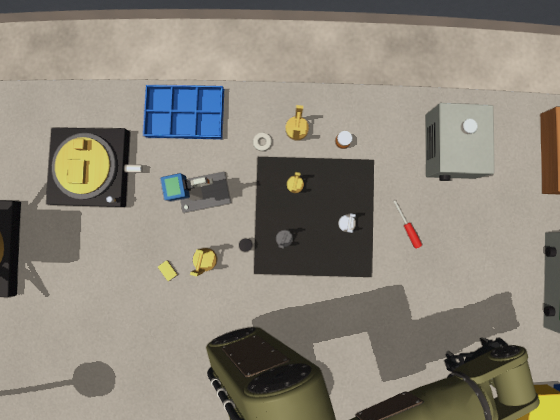

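View pics/wrist0.png

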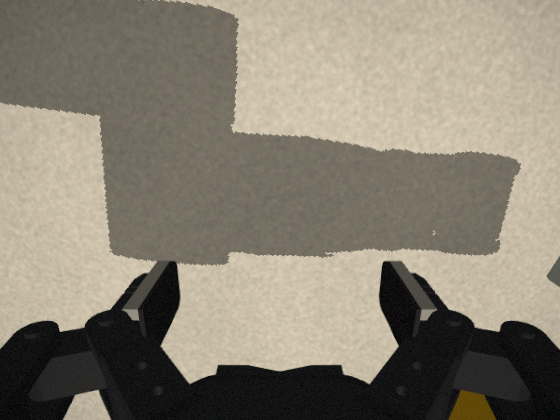

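```bash
python3 - <<'E'
from h import *
s=load('top0'); im=s['img'][:,:,::-1]
c=cv2.resize(im[130:290,140:400],None,fx=3,fy=3,interpolation=cv2.INTER_CUBIC); cv2.imwrite('pics/topc.png',c)
t=load('side0'); im=t['img'][:,:,::-1]
cv2.imwrite('pics/sidec.png',cv2.resize(im[180:380,160:380],None,fx=3,fy=3,interpolation=cv2.INTER_CUBIC))
C=cloud(s)
def q(u,v): print((u,v),C[v,u].round(4))
for p in [(295,184),(284,238),(347,223),(205,192),(174,187),(198,182),(205,260),(297,128),(280,260)]: q(*p)
E
```

```text
(295, 184) [ 0.6194 -0.08    0.0732]
(284, 238) [ 0.4631 -0.0527  0.0742]
(347, 223) [ 0.5119 -0.2402  0.0222]
(205, 192) [0.5938 0.1919 0.0084]
(174, 187) [0.5851 0.2236 0.256 ]
(198, 182) [0.5989 0.1636 0.2585]
(205, 260) [0.3892 0.1805 0.0285]
(297, 128) [ 0.7685 -0.0798  0.1377]
(280, 260) [ 0.3947 -0.0427  0.0065]
```

View pics/topc.png

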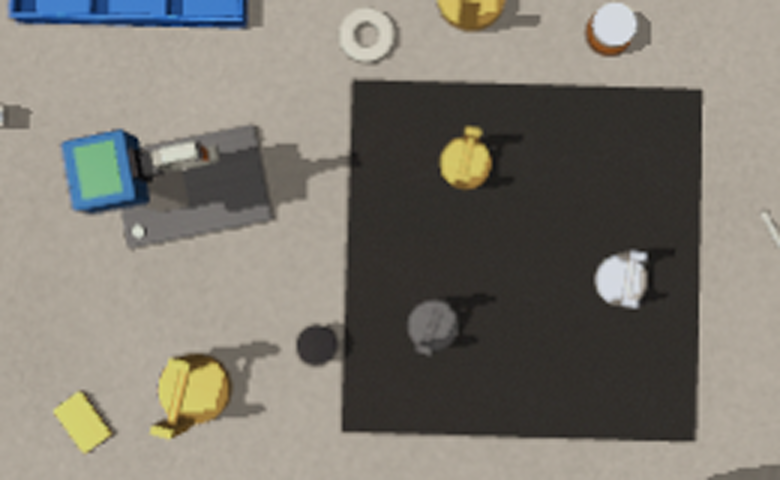

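View pics/sidec.png

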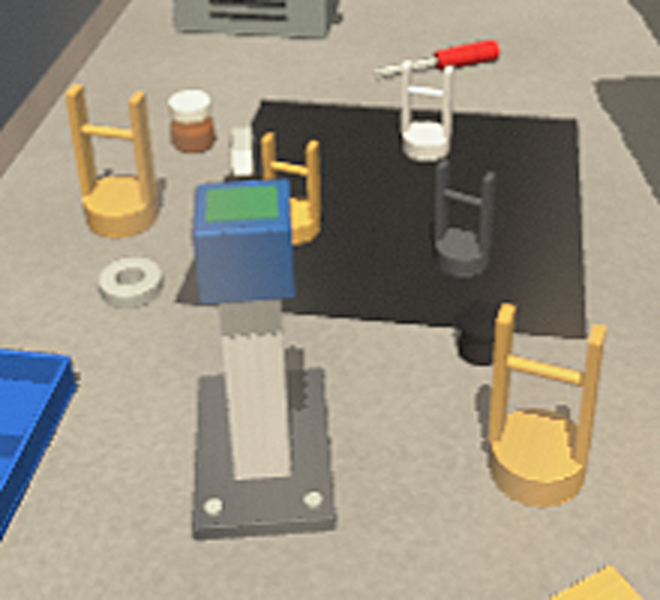

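```bash
python3 - <<'E'
from h import *
for n in ['top0','side0']:
    s=load(n); C=cloud(s); im=cv2.cvtColor(s['img'],cv2.COLOR_RGB2HSV)
    reg=(abs(C[...,0]-0.62)<0.07)&(abs(C[...,1]+0.075)<0.06)&(s['depth']>0)
    br=reg&(im[...,0]>12)&(im[...,0]<35)&(im[...,1]>110)
    P=C[br]; print(n,len(P),P[:,2].max())
    for lo,hi in [(0.015,0.03),(0.03,0.065),(0.065,0.082),(0.082,0.115)]:
        q=P[(P[:,2]>lo)&(P[:,2]<hi)]
        if len(q)>2:
            e=np.linalg.svd(q[:,:2]-q[:,:2].mean(0))[2][0]
            print(lo,len(q),q.mean(0).round(4),q[:,:2].min(0).round(4),q[:,:2].max(0).round(4),np.degrees(np.arctan2(e[1],e[0])).round(1))
    g=(C[...,0]>0.5)&(C[...,0]<0.68)&(C[...,1]>0.02)&(C[...,1]<0.3)&(s['depth']>0)
    b=g&(im[...,0]>100)&(im[...,0]<125)&(im[...,1]>120)
    P=C[b]; P=P[P[:,2]>0.245]; r=cv2.minAreaRect((P[:,:2]*1000).astype(np.float32)); print('head',r,len(P))
    h=g&~b&(C[...,2]>0.1)
    print('nonblue',[(v.round(3).tolist()) for v in C[h]][::4])
    o=g&(im[...,0]<20)&(im[...,1]>120)&(C[...,2]>0.1); print('orange',C[o].round(3).tolist()[:10],np.argwhere(o)[:5].tolist())
E
```

```text
top0 266 0.1086082756261646
0.015 148 [ 0.6238 -0.0803  0.0238] [ 0.6    -0.1023] [ 0.6457 -0.0569] -110.4
0.03 10 [ 0.6269 -0.0822  0.0399] [ 0.5986 -0.093 ] [ 0.6442 -0.0659] 177.3
0.065 35 [ 0.6247 -0.0793  0.0761] [ 0.5987 -0.0878] [ 0.6424 -0.072 ] 168.4
0.082 28 [ 0.6234 -0.0786  0.1008] [ 0.5982 -0.0898] [ 0.6478 -0.0683] 169.1
head ((586.5297241210938, 227.10272216796875), (60.07258605957031, 53.820106506347656), 14.179903030395508) 241
nonblue [[0.621, 0.217, 0.25], [0.618, 0.226, 0.253], [0.612, 0.251, 0.253], [0.61, 0.23, 0.255], [0.61, 0.22, 0.255], [0.613, 0.146, 0.251], [0.607, 0.232, 0.257], [0.608, 0.223, 0.252], [0.609, 0.159, 0.261], [0.61, 0.15, 0.255], [0.605, 0.248, 0.253], [0.605, 0.238, 0.254], [0.605, 0.228, 0.254], [0.605, 0.217, 0.255], [0.611, 0.206, 0.204], [0.606, 0.164, 0.258], [0.607, 0.154, 0.257], [0.608, 0.146, 0.25], [0.612, 0.142, 0.215], [0.602, 0.25, 0.254], [0.602, 0.24, 0.255], [0.602, 0.229, 0.256], [0.602, 0.219, 0.258], [0.603, 0.202, 0.256], [0.609, 0.205, 0.198], [0.603, 0.171, 0.261], [0.604, 0.161, 0.258], [0.604, 0.152, 0.258], [0.606, 
[... 13125 characters left out ...]
, [0.574, 0.228, 0.114], [0.604, 0.235, 0.114], [0.596, 0.234, 0.114], [0.588, 0.232, 0.113], [0.58, 0.23, 0.113], [0.572, 0.229, 0.113], [0.602, 0.236, 0.112], [0.594, 0.233, 0.11], [0.586, 0.233, 0.112], [0.578, 0.232, 0.112], [0.57, 0.229, 0.11], [0.602, 0.236, 0.11], [0.594, 0.234, 0.109], [0.586, 0.232, 0.108], [0.578, 0.231, 0.108], [0.57, 0.229, 0.108], [0.602, 0.237, 0.108], [0.594, 0.236, 0.108], [0.586, 0.233, 0.107], [0.578, 0.23, 0.104], [0.57, 0.228, 0.103], [0.602, 0.235, 0.103], [0.594, 0.234, 0.103], [0.586, 0.233, 0.104], [0.578, 0.232, 0.104], [0.57, 0.23, 0.102], [0.601, 0.235, 0.101], [0.592, 0.235, 0.102], [0.582, 0.232, 0.101]]
orange [[0.59, 0.203, 0.256]] [[239, 242]]
```

```bash
python3 -m handwheel '[[1,-4,20,-15,-0.08],[1,-8,55,-40,-0.18],[1,-12,90,-65,-0.28],[1,-16,125,-90,-0.38],[1,-20,160,-116,-0.48],[1,-24,195,-141,-0.58],[1,-28,230,-166,-0.68],[1,-30,260,-188,-0.75]]' 40
python3 - <<'E'
from h import *
st=arm.get_state();r=R(st);p=st['ee_pos'];print(p,r[:,2])
d=np.array([0.59,0.10,0.46])-p; print((r.T@d*1000).round(1), 'turn',-(np.radians(14)-np.arctan2(r[1,2],r[0,2])))
E
```

```text
time_s: 0.82
ee_pos: [0.3736, -0.2421, 0.4345]
tool_rot: [1.776, 1.57, 1.341]
ft_force: [1.6, -0.5, 0.8]
gripper_width: 1.002
[ 0.37360804 -0.24206694  0.43450215] [ 9.06925878e-01 -4.21290208e-01 -1.11339801e-04]
[-25.3 401.4  52.1] turn -0.6792135659828344
```

```bash
python3 -m handwheel '[[1,-3,41,5,-0.09],[1,-6,82,10,-0.18],[1,-9,123,16,-0.27],[1,-13,164,21,-0.36],[1,-16,205,26,-0.45],[1,-20,246,32,-0.54],[1,-23,285,37,-0.63],[1,-25,315,41,-0.68]]'
python3 -m handwheel '[[1,0,20,0,0],[1,0,40,0,0],[1,0,55,0,0],[1,0,60,0,0],[1,0,60,0,0],[1,0,60,0,0],[1,0,60,0,0],[1,0,60,0,0]]'
python3 - <<'E'
from h import *
st=arm.get_state();r=R(st);p=st['ee_pos'];print(p,r[:,2])
snap('wrist','w1')
E
```

```text
time_s: 1.48
ee_pos: [0.5444, 0.0292, 0.4597]
tool_rot: [1.202, 1.57, 1.453]
ft_force: [-0.1, 0.6, 0.6]
gripper_width: 1.0
time_s: 2.15
ee_pos: [0.5297, 0.0864, 0.4597]
tool_rot: [1.219, 1.57, 1.469]
ft_force: [0.3, -0.2, 0.2]
gripper_width: 1.004
[0.52969601 0.08639836 0.45968956] [9.68813205e-01 2.47792079e-01 2.42436102e-04]
```

View pics/w1.png

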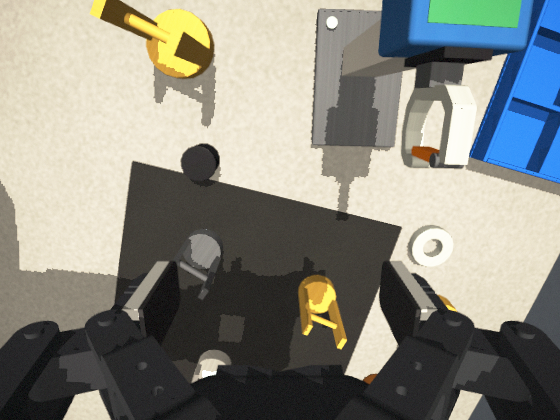

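```bash
python3 - <<'E'
from h import *
s=load('w1'); C=cloud(s); im=cv2.cvtColor(s['img'],cv2.COLOR_RGB2HSV); H,W=s['depth'].shape
U,V=np.meshgrid(np.arange(W),np.arange(H)); ok=s['depth']>0
# base top surface
b=ok&(U>300)&(U<415)&(V<155)&(abs(C[...,2]-0.014)<0.005)
print('base',cv2.minAreaRect((C[b][:,:2]*1000).astype(np.float32)))
h=ok&(U>395)&(U<485)&(V>60)&(V<175)&(C[...,2]>0.15)
P=C[h]; print('z hist',np.histogram(P[:,2],np.arange(0.15,0.29,0.01)))
t=P[(P[:,2]>0.247)&(P[:,2]<0.27)]; print('top',len(t),np.median(t[:,2]),cv2.minAreaRect((t[:,:2]*1000).astype(np.float32)))
e=np.linalg.svd(t[:,:2]-t[:,:2].mean(0))[2][0]; print(np.degrees(np.arctan2(e[1],e[0])))
g=ok&(U>280)&(U<360)&(V>260)&(V<360)&(im[...,0]>12)&(im[...,0]<35)&(im[...,1]>110)&(C[...,2]>0.09)&(C[...,2]<0.12)
P=C[g]; print('ears',len(P),np.median(P[:,2]),cv2.minAreaRect((P[:,:2]*1000).astype(np.float32)))
bl=ok&(im[...,0]>100)&(im[...,0]<125)&(im[...,1]>120)&(C[...,2]>0.24)
print('head',cv2.minAreaRect((C[bl][:,:2]*1000).astype(np.float32)))
cv2.imwrite('pics/w1c.png',cv2.resize(s['img'][0:180,300:540,::-1],None,fx=3,fy=3,interpolation=cv2.INTER_CUBIC))
E
```

```text
base ((593.596923828125, 199.3352813720703), (101.37142944335938, 149.9320831298828), 13.264851570129395)
z hist (array([  14,   12,   14,    3,  629,  671,  500,  413, 1078,  383, 2371,
          6,    0]), array([0.15, 0.16, 0.17, 0.18, 0.19, 0.2 , 0.21, 0.22, 0.23, 0.24, 0.25,
       0.26, 0.27, 0.28]))
top 2590 0.2575860246468852 ((601.1258544921875, 172.56207275390625), (17.258012771606445, 55.63813400268555), 9.23750114440918)
-78.8030119433989
ears 281 0.10115450496166667 ((623.4498291015625, -78.21499633789062), (15.628293991088867, 51.743064880371094), 79.65706634521484)
head ((537.3543090820312, 160.29937744140625), (214.91224670410156, 50.202880859375), 46.472049713134766)
```

View pics/w1c.png

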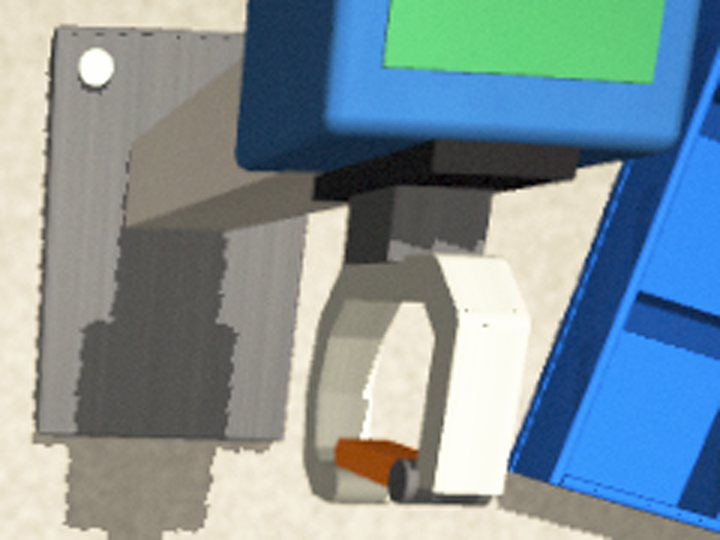

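```bash
cat >> h.py <<'E'
YAW=np.radians(13.27); B=np.array([0.5936,0.1993])
GX=np.array([-np.sin(YAW),np.cos(YAW)]); GY=np.array([-np.cos(YAW),-np.sin(YAW)])
def gf(P): d=P[...,:2]-B; return np.stack([d@GX,d@GY,P[...,2]],-1)
E
python3 - <<'E'
from h import *
s=load('w1'); G=gf(cloud(s))*1000; im=cv2.cvtColor(s['img'],cv2.COLOR_RGB2HSV); H,W=s['depth'].shape
U,V=np.meshgrid(np.arange(W),np.arange(H)); ok=s['depth']>0
h=ok&(U>395)&(U<485)&(V>40)&(V<175)&(G[...,2]>150)
P=G[h]
for z in range(185,268,4):
    q=P[(P[:,2]>=z)&(P[:,2]<z+4)]
    if len(q)>5: print(z,len(q),np.percentile(q[:,0],[1,10,50,90,99]).round(1),np.percentile(q[:,1],[2,98]).round(1))
o=h&(im[...,0]<14)&(im[...,1]>150); q=G[o]; print('orange',len(q),np.percentile(q,[2,50,98],axis=0).round(1))
t=P[(P[:,2]>252)]
for x in range(-75,10,5):
    q=t[abs(t[:,0]-x)<2.5]
    if len(q): print(x,len(q),np.median(q[:,2]).round(1),np.percentile(q[:,1],[5,95]).round(1))
E
```

```text
189 31 [-52.  -45.8 -37.9   4.6   5.1] [ 5.3 13.8]
193 110 [-56.6 -53.  -37.9 -24.5   4.6] [ 5.3 12.6]
197 724 [-57.4 -48.8 -38.9 -28.5   4. ] [-6.  11.3]
201 285 [-60.7 -54.3 -26.5 -15.3   4.6] [-5.5 13.9]
205 195 [-61.5 -56.6 -21.6   2.    4.7] [-5.7 15.2]
209 121 [-61.8 -57.6 -16.4   4.6   4.7] [ 3.3 19.3]
213 334 [-61.7 -60.6 -53.    1.    4.8] [-4.8 18.4]
217 198 [-58.5 -52.5  -9.3   4.7   4.9] [-1.7 22. ]
221 207 [-52.9 -48.9  -9.5   4.7   4.9] [-2.7 22.2]
225 210 [-54.  -50.4  -9.3   4.7   4.9] [ 0.1 23.6]
229 292 [-54.1 -49.1  -7.5   4.7   5. ] [-7.4 26.5]
233 879 [-52.5 -13.4  -5.9  -0.2   5.4] [-9. 25.]
237 204 [-50.8 -20.1  -0.1   5.5   8.3] [-11.   29.8]
241 197 [-53.  -18.9  -0.1   5.4   7.5] [-9.7 29.5]
245 326 [-54.3 -48.9 -12.9   5.    7.1] [-7.7 29. ]
249 804 [-55.  -53.4 -16.5   5.5   6.8] [-7.4 27.4]
253 1208 [-50.7 -37.6   1.2   6.5   7.5] [-7.5 23.6]
257 1489 [-51.2 -48.3 -36.2 -24.1 -21.4] [-5.8  6.2]
orange 226 [[-53.9  -3.9 212.9]
 [-49.8   4.8 226.2]
 [-48.3   5.5 238. ]]
-55 37 252.4 [-6.6  7.4]
-50 243 258.2 [-5.   6.7]
-45 298 258.2 [-5.4  6.4]
-40 294 258.1 [-5.4  6.1]
-35 293 258.1 [-5.3  6.1]
-30 304 258.2 [-5.2  5.9]
-25 307 258.2 [-5.4  6.1]
-20 280 255.5 [-5.4  6.1]
-15 33 252.6 [-4.4  5.9]
0 294 254.3 [-7.8 11.3]
5 594 253.8 [-6.7 24.2]
```

```bash
cat >> h.py <<'E'
def go(x,y,z,head):
    st=arm.get_state();r=R(st);p=st['ee_pos']; d=np.array([x,y,z])-p
    print('pos',p.round(4),'head',np.degrees(np.arctan2(r[1,2],r[0,2])).round(2),'tilt',r[:,0].round(4),'F',st['ft_force'].round(2),'M',st['moment'].round(3),'w',round(st['gripper_width'],3),'t',st['time_s'])
    print('rows mm',(r.T@d*1000).round(1),'turn',-(np.radians(head)-np.arctan2(r[1,2],r[0,2])).round(4))
E
python3 -c "
from h import *
go(0.6236,-0.078,0.36,-10.3)"
```

```text
pos [0.5297 0.0865 0.4597] head 14.35 tilt [ 1.e-04  7.e-04 -1.e+00] F [ 0.51  0.26 -0.56] M [-0.03   0.005  0.056] w 0.999 t 2.2
rows mm [  99.6 -182.7   50.2] turn 0.4303
```

```bash
python3 -m handwheel '[[1,12,-28,8,0.07],[1,30,-60,17,0.15],[1,48,-92,26,0.23],[1,65,-124,34,0.3],[1,80,-152,42,0.37],[1,92,-170,47,0.41],[1,98,-181,50,0.43],[1,99.6,-182.7,50.2,0.43]]'
python3 -m handwheel '[[1,0,0,0,0],[1,0,0,0,0],[1,0,0,0,0],[1,0,0,0,0],[1,0,0,0,0],[1,0,0,0,0],[1,0,0,0,0],[1,0,0,0,0]]'
python3 - <<'E'
from h import *
go(0.6236,-0.078,0.247,-10.3)
s=snap('wrist','w2'); C=cloud(s); im=cv2.cvtColor(s['img'],cv2.COLOR_RGB2HSV)
g=(s['depth']>0)&(im[...,0]>12)&(im[...,0]<35)&(im[...,1]>110)&(C[...,2]>0.092)&(C[...,2]<0.12)&(abs(C[...,0]-.6236)<.06)&(abs(C[...,1]+.078)<.06)
P=C[g]; print('ears',len(P),np.percentile(P[:,2],[5,50,95]),cv2.minAreaRect((P[P[:,2]>0.098][:,:2]*1000).astype(np.float32)))
E
```

```text
time_s: 2.87
ee_pos: [0.624, -0.0798, 0.3585]
tool_rot: [2.867, 1.569, 2.685]
ft_force: [-0.6, -0.2, 1.0]
gripper_width: 0.999
time_s: 3.53
ee_pos: [0.6239, -0.0797, 0.3586]
tool_rot: [2.843, 1.569, 2.661]
ft_force: [-0.1, 0.2, 0.1]
gripper_width: 0.999
pos [ 0.6239 -0.0797  0.3586] head -10.41 tilt [-1.8e-03  9.0e-04 -1.0e+00] F [-0.14  0.16  0.1 ] M [-0.038 -0.039  0.03 ] w 0.999 t 3.5333
rows mm [111.6   1.5  -0.4] turn -0.002
ears 469 [0.09414535 0.10363487 0.10473786] ((624.1465454101562, -78.3588638305664), (14.478729248046875, 49.80807876586914), 78.6589584350586)
```

View pics/w2.png

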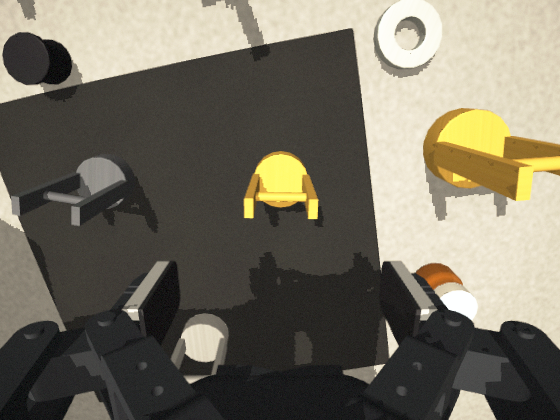

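```bash
python3 -m handwheel '[[1,15,1.4,-0.2,0.007],[1,35,1.4,-0.2,0.007],[1,58,1.4,-0.2,0.007],[1,80,1.4,-0.2,0.007],[1,98,1.4,-0.2,0.007],[1,108,1.4,-0.2,0.007],[1,113.6,1.4,-0.2,0.007],[1,113.6,1.4,-0.2,0.007]]'
python3 -c "
from h import *
go(0.6240,-0.0783,0.245,-10.8)
snap('wrist','w3')"
```

```text
time_s: 4.25
ee_pos: [0.6238, -0.0782, 0.2442]
tool_rot: [2.954, 1.568, 2.765]
ft_force: [0.1, -0.6, -0.8]
gripper_width: 1.003
pos [ 0.6238 -0.0782  0.2442] head -10.82 tilt [-0.003   0.0012 -1.    ] F [ 0.13 -0.58 -0.78] M [ 0.043 -0.001  0.016] w 1.003 t 4.25
rows mm [-0.8 -0.   0.2] turn -0.0004
```

View pics/w3.png

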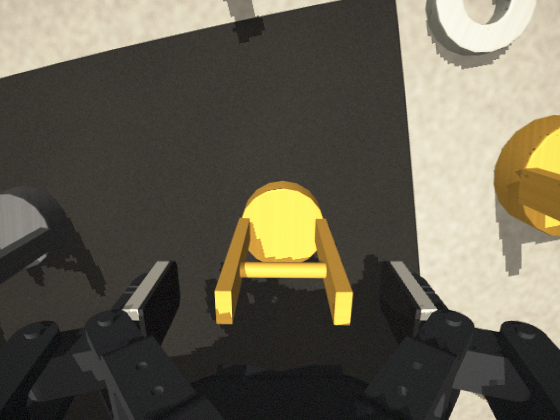

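```bash
python3 -m handwheel '[[0.7,0,0,0,0],[0.5,0,0,0,0],[0.3,0,0,0,0],[0.3,0,0,0,0],[0.3,0,0,0,0],[0.3,0,0,0,0],[0.3,0,0,0,0],[0.3,0,0,0,0]]' 60
python3 -c "
from h import *
go(0.6240,-0.0783,0.245,-10.8)"
```

```text
time_s: 4.97
ee_pos: [0.6242, -0.0783, 0.2466]
tool_rot: [1.136, 1.57, 0.947]
ft_force: [0.5, -0.3, 5.3]
gripper_width: 0.575
pos [ 0.6242 -0.0783  0.2466] head -10.82 tilt [ 4.e-04  5.e-04 -1.e+00] F [ 0.54 -0.25  5.33] M [ 0.083  0.176 -0.023] w 0.575 t 4.9667
rows mm [ 1.6 -0.  -0.2] turn -0.0003
```

```bash
python3 -m handwheel '[[0.3,-4,0,0,0],[0.3,-15,0,0,0],[0.3,-35,0,0,0],[0.3,-60,0,0,0],[0.3,-85,0,0,0],[0.3,-110,0,0,0],[0.3,-135,0,0,0],[0.3,-150,0,0,0]]'
python3 -m handwheel '[[0.3,-4,0,0,0],[0.3,-4,0,0,0],[0.3,-4,0,0,0],[0.3,-4,0,0,0],[0.3,-4,0,0,0],[0.3,-4,0,0,0],[0.3,-4,0,0,0],[0.3,-4,0,0,0]]'
python3 - <<'E'
from h import *
print(np.array([0.6022,0.1614])-0.07*GX)
s=snap('wrist','w4')
x,y=np.array([0.6022,0.1614])-0.07*GX
go(x,y,0.40,13.3)
E
```

```text
time_s: 5.63
ee_pos: [0.6239, -0.0783, 0.4004]
tool_rot: [0.176, 1.567, -0.013]
ft_force: [0.9, -1.0, -3.6]
gripper_width: 0.572
time_s: 6.3
ee_pos: [0.6239, -0.0783, 0.404]
tool_rot: [0.205, 1.568, 0.016]
ft_force: [0.0, 0.9, -3.7]
gripper_width: 0.575
[0.61826781 0.09326906]
pos [ 0.6239 -0.0783  0.4041] head -10.82 tilt [ 3.1e-03  1.0e-04 -1.0e+00] F [ 0.13 -0.41 -3.26] M [ 0.019 -0.08   0.033] w 0.574 t 6.35
rows mm [  4.1 167.5 -37.7] turn -0.4209
```

View pics/w4.png

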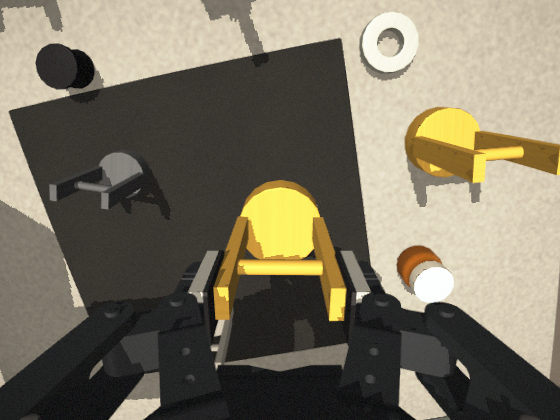

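```bash
python3 - <<'E'
from h import *
s=load('w4'); C=cloud(s); im=cv2.cvtColor(s['img'],cv2.COLOR_RGB2HSV); H,W=s['depth'].shape
U,V=np.meshgrid(np.arange(W),np.arange(H))
br=(s['depth']>0)&(im[...,0]>12)&(im[...,0]<35)&(im[...,1]>110)
d=s['depth']; b=br&(U>245)&(U<318)&(V>258)&(V<278)
P=C[b]; P=P[P[:,2]>0.2]; print('bar z hi',np.percentile(P[:,2],[50,90,98]).round(4)); 
M=P[P[:,2]>0.22]; L=M[:,:2].mean(0); e=np.linalg.svd(M[:,:2]-L)[2][0]
print('bar xy',L.round(4),np.degrees(np.arctan2(e[1],e[0])),len(M))
e=br&(U>205)&(U<350)&(V>285)&(V<325); P=C[e]; P=P[P[:,2]>0.25]; print('ears z',np.percentile(P[:,2],[50,95]),cv2.minAreaRect((P[:,:2]*1000).astype(np.float32)))
f=br&(U>255)&(U<310)&(V>185)&(V<255); P=C[f]; P=P[P[:,2]<0.2]; print('foot',np.median(P[:,2]),np.percentile(P[:,:2],[1,99],axis=0))
# foot plane tilt
A=np.c_[P[:,:2]-P[:,:2].mean(0),np.ones(len(P))]; print(np.linalg.lstsq(A,P[:,2],rcond=None)[0])
E
```

```text
bar z hi [0.2342 0.2352 0.2358]
bar xy [ 0.6247 -0.0775] -11.264335397540128 1104
ears z [0.26122728 0.26237873] ((623.5658569335938, -78.45719146728516), (15.178863525390625, 49.33611297607422), 79.07087707519531)
foot 0.18182990222702416 [[ 0.60878006 -0.09685293]
 [ 0.64326448 -0.05425773]]
[-0.02500339 -0.03185902  0.18143624]
```

```bash
python3 -m handwheel '[[0.3,1,12,-3,-0.03],[0.3,2,36,-8,-0.09],[0.3,3,66,-15,-0.17],[0.3,4,97,-22,-0.25],[0.3,5,125,-28,-0.32],[0.3,6,148,-33,-0.38],[0.3,7,162,-36.5,-0.41],[0.3,7.6,167.5,-37.7,-0.421]]'
python3 -m handwheel '[[0.3,0,0,0,0],[0.3,0,0,0,0],[0.3,0,0,0,0],[0.3,0,0,0,0],[0.3,0,0,0,0],[0.3,0,0,0,0],[0.3,0,0,0,0],[0.3,0,0,0,0]]'
python3 - <<'E'
from h import *
s=snap('wrist','w5'); snap('side','s5')
x,y=np.array([0.6022,0.1614])-0.07*GX
go(x,y,0.3965,13.3)
C=cloud(s); G=gf(C)*1000; im=cv2.cvtColor(s['img'],cv2.COLOR_RGB2HSV)
t=G[(s['depth']>0)&(G[...,2]>253)&(G[...,2]<264)&(abs(G[...,0]+38)<20)&(abs(G[...,1])<15)]; print('hook top',len(t)); print(np.median(t,axis=0) if len(t) else '',np.percentile(t,[2,98],axis=0) if len(t) else '')
br=(s['depth']>0)&(im[...,0]>12)&(im[...,0]<35)&(im[...,1]>110)&(abs(C[...,2]-0.24)<0.03)
H,W=s['depth'].shape;U,V=np.meshgrid(np.arange(W),np.arange(H)); b=br&(U>245)&(U<318)&(V>255)&(V<280)
P=G[b]; print('bar',np.percentile(P,[2,50,98],axis=0).round(1))
E
```

```text
time_s: 7.02
ee_pos: [0.618, 0.0955, 0.3963]
tool_rot: [-0.143, 1.568, 0.093]
ft_force: [-0.8, -1.6, -3.1]
gripper_width: 0.57
time_s: 7.68
ee_pos: [0.618, 0.0953, 0.3963]
tool_rot: [-0.138, 1.568, 0.097]
ft_force: [-0.2, 0.2, -4.0]
gripper_width: 0.576
pos [0.618  0.0954 0.3963] head 13.51 tilt [ 2.9e-03  3.0e-04 -1.0e+00] F [ 0.45 -0.44 -3.7 ] M [-0.013  0.013 -0.016] w 0.576 t 7.7833
rows mm [-0.2 -2.2 -0.2] turn 0.0036
hook top 4430
[-34.15785505  -0.26231558 258.30915005] [[-50.52697711  -5.98672891 254.08916384]
 [-18.74885066   5.53930711 259.64874826]]
bar [[-109.4  -16.2  222.8]
 [-105.4   -0.5  226.4]
 [-103.3   14.7  228. ]]
```

View pics/w5.png

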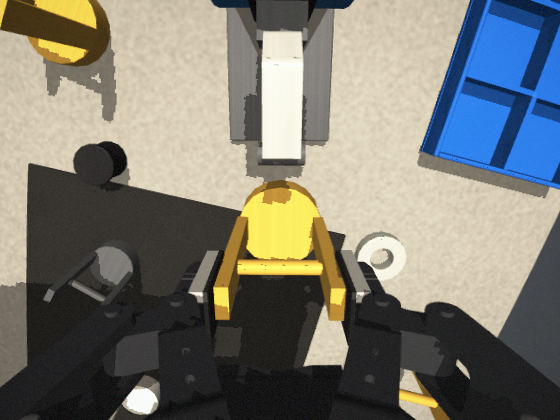

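View pics/s5.png

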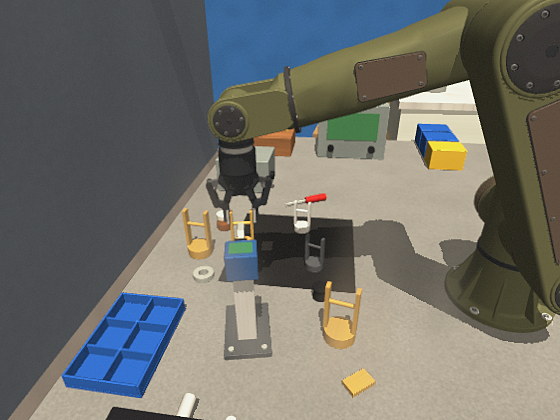

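```bash
python3 -m handwheel '[[0.3,0,4,0,0],[0.3,0,11,0,0],[0.3,0,19,0,0],[0.3,0,27,0,0],[0.3,0,34,0,0],[0.3,0,38,0,0],[0.3,0,40,0,0],[0.3,0,40,0,0]]'
python3 - <<'E'
from h import *
go(0.6022,0.1614,0.3957,13.3); s=snap('wrist','w6')
p=arm.get_state()['ee_pos'];print(gf(p)*1000)
G=gf(cloud(s))*1000;H,W=s['depth'].shape;U,V=np.meshgrid(np.arange(W),np.arange(H))
t=G[(s['depth']>0)&(G[...,2]>255)&(G[...,2]<264)&(abs(G[...,0]+38)<16)&(abs(G[...,1])<15)];print('top',np.median(t,axis=0))
b=(U>245)&(U<318)&(V>255)&(V<280)&(abs(G[...,2]-224)<8);P=G[b]; print('bar',np.percentile(P,[2,50,98],axis=0).round(1))
E
```

```text
time_s: 8.45
ee_pos: [0.6085, 0.1349, 0.3963]
tool_rot: [-0.142, 1.568, 0.094]
ft_force: [0.3, -0.9, -3.9]
gripper_width: 0.573
pos [0.6085 0.1349 0.3963] head 13.55 tilt [ 2.9e-03  3.0e-04 -1.0e+00] F [ 0.25 -0.88 -3.88] M [-0.018 -0.024 -0.011] w 0.573 t 8.45
rows mm [ 0.6 27.2  0.1] turn 0.0043
[-6.65113618e+01  2.65330464e-01  3.96341543e+02]
top [-35.74934164  -0.26167531 258.37584565]
bar [[-68.7 -16.5 222.8]
 [-64.8   8.1 226.4]
 [-62.6  15.3 228.1]]
```

View pics/w6.png

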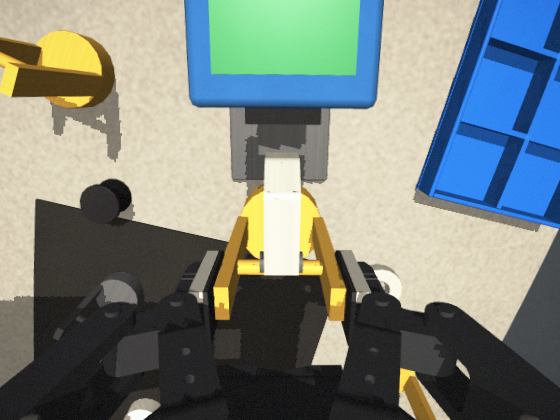

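```bash
python3 -m handwheel '[[0.3,0,2,0,0],[0.3,0,4,0,0],[0.3,0,6,0,0],[0.3,0,8,0,0],[0.3,0,10,0,0],[0.3,0,12,0,0],[0.3,0,14,0,0],[0.3,0,14,0,0]]'
python3 -c "
from h import *
go(0.6022,0.1614,0.3957,13.3)
print(gf(arm.get_state()['ee_pos'])*1000+np.array([38.8,0,0]))"
```

```text
time_s: 9.17
ee_pos: [0.6053, 0.1483, 0.3962]
tool_rot: [-0.283, 1.568, -0.047]
ft_force: [0.9, -3.6, -5.6]
gripper_width: 0.574
pos [0.6053 0.1483 0.3962] head 13.53 tilt [ 3.e-03 -1.e-04 -1.e+00] F [ 0.93 -3.58 -5.62] M [-0.603 -0.304 -0.027] w 0.574 t 9.1667
rows mm [ 0.5 13.5  0. ] turn 0.0041
[-1.35712706e+01  3.12545010e-01  3.96232218e+02]
```

```bash
python3 -m handwheel '[[0.3,0,2,0,0],[0.3,0,4,0,0],[0.3,0,6,0,0],[0.3,0,8,0,0],[0.3,0,10,0,0],[0.3,0,12,0,0],[0.3,0,14,0,0],[0.3,0,14.5,0,0]]'
python3 -c "
from h import *
go(0.6022,0.1614,0.3957,13.3)
print(gf(arm.get_state()['ee_pos'])*1000+np.array([38.8,0,0]))"
```

```text
time_s: 9.83
ee_pos: [0.6019, 0.1623, 0.3962]
tool_rot: [-0.542, 1.568, -0.306]
ft_force: [2.1, -6.2, -5.3]
gripper_width: 0.573
pos [0.6019 0.1623 0.3962] head 13.52 tilt [ 3.e-03 -9.e-04 -1.e+00] F [ 2.07 -6.19 -5.33] M [-1.141 -0.267  0.007] w 0.573 t 9.8333
rows mm [ 0.5 -0.9  0.1] turn 0.0038
[8.77417208e-01 3.91257681e-01 3.96173014e+02]
```

```bash
python3 -m handwheel '[[0.3,2,0,0,0],[0.3,4,0,0,0],[0.3,6,0,0,0],[0.3,8,0,0,0],[0.3,10,0,0,0],[0.3,12,0,0,0],[0.3,14,0,0,0],[0.3,14,0,0,0]]'
python3 -c "
from h import *
go(0.6022,0.1614,0.3737,13.3)
print(gf(arm.get_state()['ee_pos'])*1000+np.array([38.8,0,0]))
snap('wrist','w7')"
```

```text
time_s: 10.5
ee_pos: [0.6018, 0.1625, 0.3813]
tool_rot: [-0.71, 1.569, -0.474]
ft_force: [0.9, -1.7, -9.2]
gripper_width: 0.575
pos [0.6018 0.1625 0.3813] head 13.53 tilt [ 1.6e-03 -8.0e-04 -1.0e+00] F [ 0.89 -1.71 -9.19] M [-0.203 -0.142 -0.021] w 0.575 t 10.5
rows mm [ 7.6 -1.1  0.1] turn 0.0039
[  1.07167202   0.42178926 381.30367171]
```

View pics/w7.png

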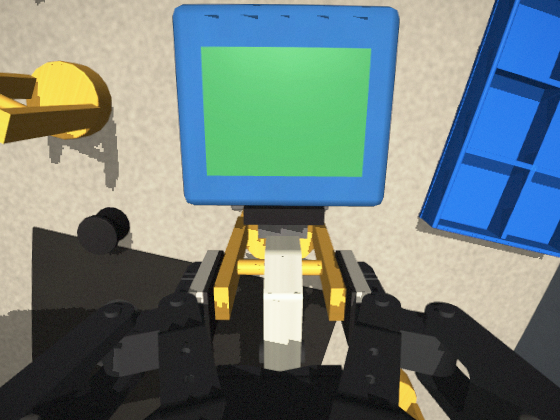

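```bash
python3 -m handwheel '[[0.3,0.5,0,0,0],[0.3,1,0,0,0],[0.3,1.5,0,0,0],[0.3,2,0,0,0],[0.3,2.5,0,0,0],[0.3,3,0,0,0],[0.3,3.5,0,0,0],[0.3,3.5,0,0,0]]'
python3 -c "
from h import *
go(0.6022,0.1614,0.3737,13.3)
print(gf(arm.get_state()['ee_pos'])*1000+np.array([38.8,0,0]))
"
```

```text
time_s: 11.22
ee_pos: [0.6018, 0.1625, 0.3778]
tool_rot: [-0.71, 1.569, -0.474]
ft_force: [-0.8, 1.0, -4.2]
gripper_width: 0.57
pos [0.6018 0.1625 0.3778] head 13.53 tilt [ 1.4e-03 -7.0e-04 -1.0e+00] F [-0.81  0.99 -4.24] M [ 0.006 -0.008 -0.042] w 0.57 t 11.2167
rows mm [ 4.1 -1.2  0.1] turn 0.0039
[  1.09316324   0.4173005  377.81182667]
```

```bash
python3 -m handwheel '[[0.3,0.4,0,0,0],[0.3,0.8,0,0,0],[0.3,1.2,0,0,0],[0.3,1.6,0,0,0],[0.3,2,0,0,0],[0.3,2.4,0,0,0],[0.3,2.8,0,0,0],[0.3,2.8,0,0,0]]'
python3 -c "
from h import *
go(0.6022,0.1614,0.3737,13.3)
print(gf(arm.get_state()['ee_pos'])*1000+np.array([38.8,0,0]))
"
```

```text
time_s: 11.88
ee_pos: [0.6019, 0.1625, 0.3751]
tool_rot: [-0.659, 1.569, -0.423]
ft_force: [-0.4, -0.1, -2.7]
gripper_width: 0.572
pos [0.6019 0.1625 0.3751] head 13.53 tilt [ 1.6e-03 -7.0e-04 -1.0e+00] F [-0.4  -0.09 -2.75] M [-0.026  0.106  0.013] w 0.572 t 11.8833
rows mm [ 1.4 -1.2  0.1] turn 0.004
[  1.09552963   0.39916049 375.11217196]
```

```bash
python3 -m handwheel '[[0.3,0.2,0,0,0],[0.3,0.4,0,0,0],[0.3,0.6,0,0,0],[0.3,0.8,0,0,0],[0.3,0.8,0,0,0],[0.3,0.8,0,0,0],[0.3,0.8,0,0,0],[0.3,0.8,0,0,0]]'
python3 -c "
from h import *
go(0.6022,0.1614,0.3737,13.3)
"
```

```text
time_s: 12.55
ee_pos: [0.6018, 0.1625, 0.3749]
tool_rot: [-0.444, 1.568, -0.208]
ft_force: [-3.3, -0.5, 5.5]
gripper_width: 0.573
pos [0.6018 0.1625 0.3749] head 13.53 tilt [ 2.4e-03 -5.0e-04 -1.0e+00] F [-3.3  -0.55  5.49] M [-0.126  0.62   0.01 ] w 0.573 t 12.55
rows mm [ 1.2 -1.2  0.1] turn 0.004
```

```bash
python3 -m handwheel '[[0.3,-0.1,0,0,0],[0.3,-0.2,0,0,0],[0.3,-0.3,0,0,0],[0.3,-0.3,0,0,0],[0.3,-0.3,0,0,0],[0.3,-0.3,0,0,0],[0.3,-0.3,0,0,0],[0.3,-0.3,0,0,0]]'
python3 -c "
from h import *
go(0.6022,0.1614,0.3737,13.3)
s=snap('wrist','w8'); cv2.imwrite('pics/w8c.png',cv2.resize(s['img'][180:400,170:390,::-1],None,fx=3,fy=3,interpolation=cv2.INTER_CUBIC)[:600])
s=snap('side','s8'); cv2.imwrite('pics/s8c.png',cv2.resize(s['img'][130:330,170:320,::-1],None,fx=3,fy=3,interpolation=cv2.INTER_CUBIC))
"
```

```text
time_s: 13.22
ee_pos: [0.6018, 0.1625, 0.375]
tool_rot: [-0.506, 1.569, -0.27]
ft_force: [-1.5, 0.5, 0.1]
gripper_width: 0.575
pos [0.6018 0.1625 0.375 ] head 13.53 tilt [ 2.1e-03 -6.0e-04 -1.0e+00] F [-1.52  0.5   0.06] M [-0.116  0.234  0.001] w 0.575 t 13.2167
rows mm [ 1.3 -1.2  0.1] turn 0.004
```

View pics/w8c.png

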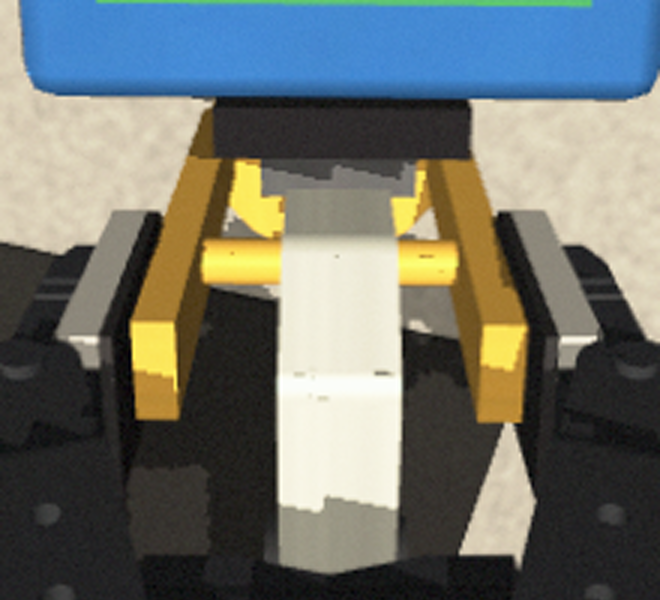

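View pics/s8c.png

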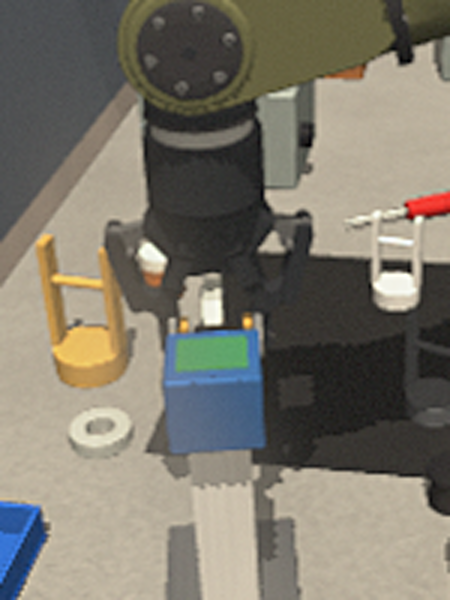

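```bash
python3 -c "
from h import *
s=load('w8');G=gf(cloud(s))*1000;H,W=s['depth'].shape;U,V=np.meshgrid(np.arange(W),np.arange(H))
t=G[(s['depth']>0)&(G[...,2]>254)&(G[...,2]<264)&(abs(G[...,0]+38)<12)&(abs(G[...,1])<10)];print('top',np.median(t,axis=0))
for a,b in ((240,260),(305,320)):
  P=G[(U>a)&(U<b)&(V>258)&(V<277)&(abs(G[...,2]-204)<10)];print('bar',len(P),np.percentile(P,[2,50,98],axis=0).round(1))
"
```

```text
top [-3.47892004e+01 -3.77589431e-02  2.58416536e+02]
bar 304 [[-40.5   9.8 201.2]
 [-36.4  13.8 205.1]
 [-34.2  17.9 206.7]]
bar 212 [[-40.5 -17.2 201.9]
 [-36.4 -14.3 205.4]
 [-34.3 -11.2 206.8]]
```

```bash
python3 -m handwheel '[[0.3,0,-0.3,0,0],[0.3,0,-0.6,0,0],[0.3,0,-0.9,0,0],[0.3,0,-1.2,0,0],[0.3,0,-1.2,0,0],[0.3,0,-1.2,0,0],[0.3,0,-1.2,0,0],[0.3,0,-1.2,0,0]]'
python3 -c "
from h import *
go(0.6022,0.1614,0.3737,13.3)"
python3 -m handwheel '[[0.3,0,-0.3,0,0],[0.3,0,-0.6,0,0],[0.3,0,-0.9,0,0],[0.3,0,-1.2,0,0],[0.3,0,-1.2,0,0],[0.3,0,-1.2,0,0],[0.3,0,-1.2,0,0],[0.3,0,-1.2,0,0]]'
python3 -c "
from h import *
go(0.6022,0.1614,0.3737,13.3)"
```

```text
time_s: 13.98
ee_pos: [0.6021, 0.1613, 0.3749]
tool_rot: [-0.627, 1.569, -0.391]
ft_force: [-0.3, -0.7, -3.2]
gripper_width: 0.571
pos [0.6021 0.1613 0.3749] head 13.53 tilt [ 1.8e-03 -8.0e-04 -1.0e+00] F [-0.27 -0.7  -3.21] M [-0.012  0.009 -0.043] w 0.571 t 13.9833
rows mm [1.2 0.1 0.1] turn 0.004
time_s: 14.65
ee_pos: [0.6024, 0.1602, 0.3749]
tool_rot: [-0.569, 1.569, -0.333]
ft_force: [-0.1, -0.3, -3.1]
gripper_width: 0.575
pos [0.6024 0.1602 0.3749] head 13.53 tilt [ 1.9e-03 -7.0e-04 -1.0e+00] F [-0.09 -0.33 -3.06] M [-0.055  0.074  0.034] w 0.575 t 14.65
rows mm [1.2 1.2 0.1] turn 0.004
```

```bash
python3 -m handwheel '[[0.3,0,0.3,0,0],[0.3,0,0.6,0,0],[0.3,0,0.8,0,0],[0.3,0.2,0.8,0,0],[0.3,0.4,0.8,0,0],[0.3,0.5,0.8,0,0],[0.3,0.5,0.8,0,0],[0.3,0.5,0.8,0,0]]'
python3 -c "
from h import *
go(0.6022,0.1614,0.3737,13.3)"
```

```text
time_s: 15.32
ee_pos: [0.6022, 0.161, 0.3747]
tool_rot: [-0.468, 1.568, -0.232]
ft_force: [-2.3, -0.4, -0.2]
gripper_width: 0.57
pos [0.6022 0.161  0.3747] head 13.53 tilt [ 2.3e-03 -5.0e-04 -1.0e+00] F [-2.3  -0.44 -0.23] M [ 0.136  0.291 -0.04 ] w 0.57 t 15.3167
rows mm [1.  0.4 0.1] turn 0.004
```

```bash
python3 -m handwheel '[[0.58,0,0,0,0],[0.6,0,0,0,0],[0.63,0,0,0,0],[0.68,0,0,0,0],[0.75,0,0,0,0],[0.82,0,0,0,0],[0.85,0,0,0,0],[0.85,0,0,0,0]]' 20
python3 -c "
from h import *
go(0.6022,0.1614,0.3737,13.3)
s=snap('wrist','w9'); cv2.imwrite('pics/w9c.png',cv2.resize(s['img'][180:400,150:410,::-1],None,fx=2.5,fy=2.5,interpolation=cv2.INTER_CUBIC))
"
```

```text
time_s: 15.98
ee_pos: [0.6022, 0.161, 0.3747]
tool_rot: [-0.456, 1.568, -0.22]
ft_force: [-0.1, 0.8, -0.5]
gripper_width: 0.846
pos [0.6022 0.161  0.3747] head 13.53 tilt [ 2.3e-03 -5.0e-04 -1.0e+00] F [-0.06  0.75 -0.55] M [ 0.    -0.001  0.038] w 0.846 t 15.9833
rows mm [1.  0.4 0.1] turn 0.0041
```

View pics/w9c.png

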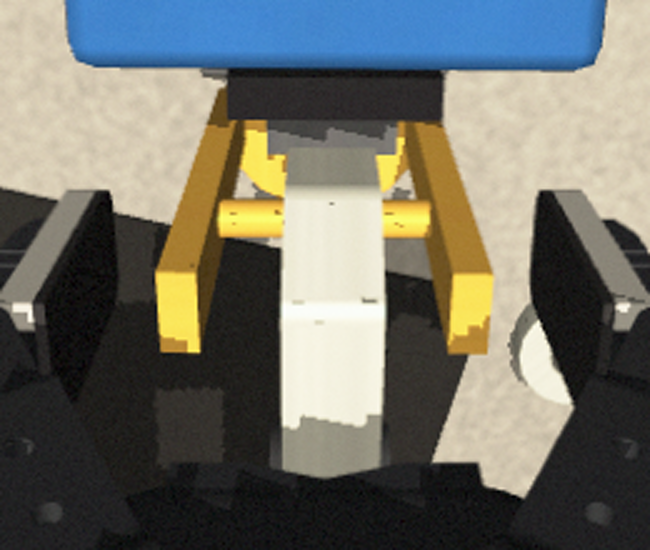

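Released cleanly: the bar still sits under the hook arm at about (325,218) of the crop, and both pads are clear of the ears. I'll lift straight up.

```bash
python3 -m handwheel '[[0.85,-5,0,0,0],[0.85,-15,0,0,0],[0.85,-28,0,0,0],[0.85,-42,0,0,0],[0.85,-56,0,0,0],[0.85,-70,0,0,0],[0.85,-80,0,0,0],[0.85,-85,0,0,0]]'
python3 -m handwheel '[[0.85,0,-25,0,0],[0.85,0,-60,0,0],[0.85,0,-95,0,0],[0.85,0,-130,-10,0],[0.85,0,-150,-30,0],[0.85,0,-155,-50,0],[0.85,0,-155,-65,0],[0.85,0,-155,-70,0]]'
python3 -m handwheel '[[0.85,0,0,0,0],[0.85,0,0,0,0],[0.85,0,0,0,0],[0.85,0,0,0,0],[0.85,0,0,0,0],[0.85,0,0,0,0],[0.85,0,0,0,0],[0.85,0,0,0,0]]'
python3 -c "
from h import *
s=snap('wrist','wa'); snap('side','sa')
go(0.6022,0.1614,0.3737,13.3)
cv2.imwrite('pics/wac.png',cv2.resize(s['img'][0:200,260:520,::-1],None,fx=3,fy=3,interpolation=cv2.INTER_CUBIC))
"
```

```text
time_s: 16.7
ee_pos: [0.6019, 0.161, 0.462]
tool_rot: [-0.23, 1.566, 0.006]
ft_force: [0.9, 0.5, 0.1]
gripper_width: 0.85
time_s: 17.37
ee_pos: [0.5688, -0.007, 0.4621]
tool_rot: [-0.239, 1.566, -0.004]
ft_force: [0.2, 0.5, 0.0]
gripper_width: 0.851
time_s: 18.03
ee_pos: [0.5689, -0.0069, 0.462]
tool_rot: [-0.251, 1.566, -0.016]
ft_force: [0.9, -0.2, -0.7]
gripper_width: 0.851
pos [ 0.5688 -0.007   0.4621] head 13.46 tilt [ 4.6e-03 -1.0e-04 -1.0e+00] F [-0.14 -0.16 -0.05] M [-0.033  0.04  -0.005] w 0.851 t 18.1333
rows mm [ 88.5 156.1  71.2] turn 0.0027
```

View pics/wa.png

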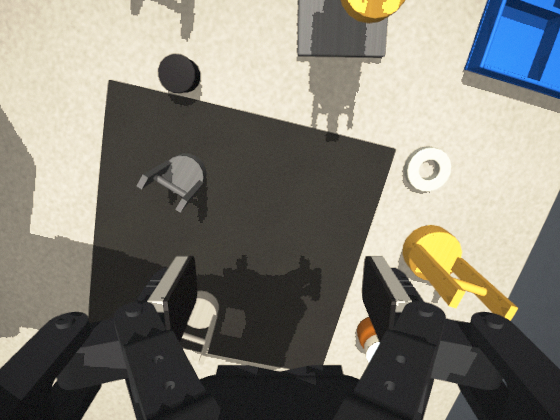

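View pics/sa.png

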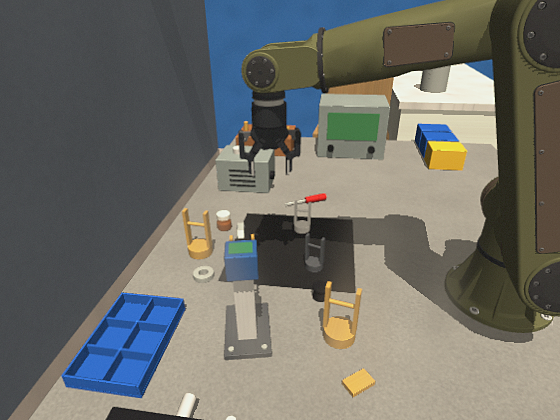

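```bash
python3 -m handwheel '[[0.85,0,15,-3,0],[0.85,0,35,-6,0],[0.85,0,58,-10,0],[0.85,0,78,-13,0],[0.85,0,92,-15,0],[0.85,0,99,-16,0],[0.85,0,100,-16,0],[0.85,0,100,-16,0]]'
python3 -c "
from h import *
s=snap('wrist','wb')
cv2.imwrite('pics/wbc.png',cv2.resize(s['img'][0:200,300:540,::-1],None,fx=3,fy=3,interpolation=cv2.INTER_CUBIC))
G=gf(cloud(s))*1000; im=cv2.cvtColor(s['img'],cv2.COLOR_RGB2HSV)
H,W=s['depth'].shape;U,V=np.meshgrid(np.arange(W),np.arange(H))
o=(U>380)&(V<200)&(im[...,0]<12)&(im[...,1]>150)&(G[...,2]>190); q=G[o]; print('orange',len(q),np.percentile(q,[2,50,98],axis=0).round(1))
"
```

```text
time_s: 18.8
ee_pos: [0.5299, 0.0867, 0.462]
tool_rot: [-0.26, 1.566, -0.024]
ft_force: [0.0, 0.2, -0.3]
gripper_width: 0.846
orange 7 [[-49.2   1.9 214.2]
 [-48.4   4.7 239.3]
 [ -6.    8.5 240. ]]
```

View pics/wbc.png

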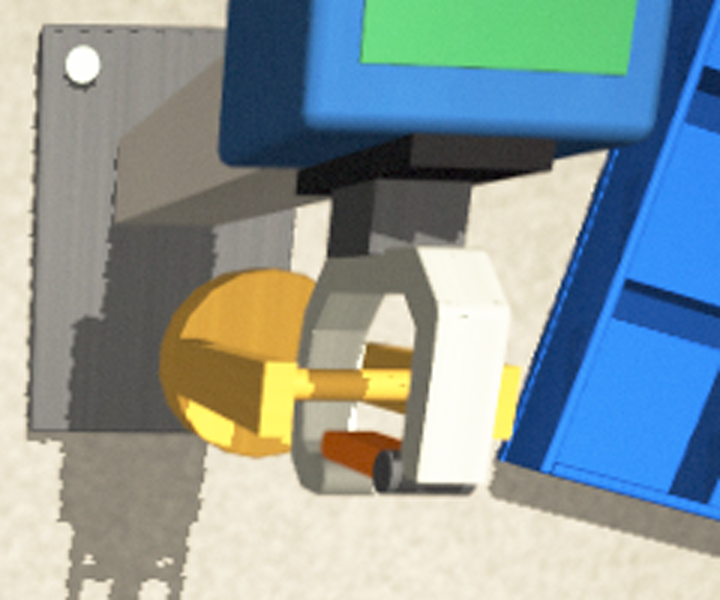

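```bash
python3 -m handwheel '[[0.85,0,0,0,0],[0.85,0,0,0,0],[0.85,0,0,0,0],[0.85,0,0,0,0],[0.85,0,0,0,0],[0.85,0,0,0,0],[0.85,0,0,0,0],[0.85,0,0,0,0]]'
python3 -c "
from h import *
a=load('wb')['img']; b=snap('wrist','wc')['img']; 
for s in (a,b):
  h=cv2.cvtColor(s,cv2.COLOR_RGB2HSV)[60:160,350:480]; m=(h[...,0]>12)&(h[...,0]<35)&(h[...,1]>110); y,x=np.nonzero(m); print(x.mean(),y.mean(),m.sum())
print(workorder.close_job())"
```

```text
time_s: 19.52
ee_pos: [0.5301, 0.0863, 0.4619]
tool_rot: [-0.272, 1.566, -0.038]
ft_force: [0.8, 0.3, -0.8]
gripper_width: 0.849
41.438158290701175 62.836593439662956 3323
41.65086463923673 62.1103160405486 3354
the job is handed in; nothing more can be done
None
```

The brass weight is hanging in the bottom of the hook with the gate shut above it, and I handed the job in at about 19.5 s of the 54 s allowed.

- **Grasp and approach:** I gripped the brass weight on the mat across its ears. From the wrist camera I put the hook's seat at about 201.5 mm, and brought the crossbar in about 22 mm above it.
- **Gate:** It gave with 6 to 7 N as the bar went in. The side force vanished a few millimetres above the seat, where the gate should snap shut.
- **Lowering:** I felt for the bowl and let go only once the hook carried the weight (about 3.5 N). The highest load I read on the gauge was about 9 N, though forces were only read at the end of each call.
- **Last checks:**
  - The last close-up shows the bar in the bowl with the gate shut in front of it.
  - Two views about 0.7 s apart differ by less than 1 pixel, about as much as the arm itself moved, so I take the weight to be still.
  - The gripper was well clear, and the other items looked undisturbed.
- **Small disagreement:** The first touch came about 1 mm higher than the camera had suggested, because the bar was slightly off the bowl's lowest point. I moved it back about 1.5 mm before letting go. It still rested about 1 mm above the camera estimate, which I put down to calibration error (about 2 mm).

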